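# Clear the sharpening wheel and start it with the spring-return switch

## Robot

A 6-joint arm with a two-finger parallel gripper is mounted at the origin on the work surface. World frame = base frame: x ahead of the robot, y to its left, z up, the work surface at z = 0. Lengths are in m, angles in rad, forces in N, time in s.
With the tool pointing down it reaches from about 0.425 to 0.925 m from the base axis. Payload 12.5 kg.
Tool frame: the origin (TCP) lies at the centre of the arm's flange, where the gripper is bolted on; the fingertips stand 173 mm ahead of it and the grasp point (between the pads) lies 155 mm ahead of it; x points along the fingers, y is the direction in which the jaws open and shut, and the axes are right-handed (so a half turn about x gives the same grasp; the last joint's range is limited). The gripper opens to 85 mm and grips with 20 to 120 N. Pads are 22 mm wide; open, the fingers measure 114 mm over their backs; the gripper's body (76 mm by 85 mm) begins 54 mm behind the grasp point. The pads swing forward as they close: fully open they stand 13 mm farther back than shut.
Start: joints at [-1.332, 0.491, 1.559, -0, 1.092, -0.106], TCP at [0.211, -0.588, 0.405] pointing down, gripper open.
Joint ranges: [-3.1, 3.1], [-0.84, 2.19], [0.05, 2.79], [-1.13, 4.28], [0.06, 2.93], [-2.69, 2.69]. Speed limits (rad/s): [2.22, 2.22, 2.79, 3.14, 3.14, 3.14].

## Interface

Orientations are given as a unit quaternion [w, x, y, z].
In Python, from cell import arm, eyes, workorder gives the robot as it stands.
- The arm moves only by the tool step_arm, never from a script. Its argument "moves" is a list of rows, each a list of 7 numbers: the shift along the world's x, y, z in mm, then the turn, a rotation vector about the world's x, y, z in units of 5 degrees (1.0 is 5 degrees), then the closure, from -1 (fully open) to 1 (shut). A call has 1 to 5 rows; each row shifts and turns the commanded pose from where the row before left it; what a row does not reach is not made up. A row lasts 1/12 s, in which the tool goes at most 41.7 mm and 7.16 degrees, less where a joint would pass 70% of its speed; a pose out of reach is approached as far as the arm can. A call is refused whole if a number of a shift passes 41.7 or a number of a turn 1, either way. A call with a gripper value outside its range is refused whole. The fingers move at their own pace and stop on an object; "grip_force" is the grip in N (left out, the last holds). Time passes only in rows, so rows that do not move let the fingers close. It gives the time, the measured TCP pose, the force and the opening at its end, in the units of the state.
- arm.read_state(): the state, without advancing time (a new reading comes with each control period).
- eyes.read_camera(name): name is "scene" or "side" or "wrist"; returns a dict with "pixels" (400x640x3 uint8, red, green, blue), "fx", "fy", "cx", "cy" (pixels), "world_from_camera" (4x4, takes a point from camera to world coordinates). Camera axes: x right, y down, z forward; pixel columns grow to the right and rows downward; lengths in m; the calibration is good to about 2 mm. The wrist camera is an equidistant fisheye: a pixel r from the principal point sees the ray r / f radians off the axis. A picture is of the moment at which its call begins. There is no depth.
- workorder.sign_off(): hands the job in, once; it reports no verdict.
The state is a dict: "clock": time; "q": joint angles; "joint_vel": joint speeds; "joint_torque": joint torques, N m; "ee_pos": TCP position; "orientation": TCP orientation; "contact_force": force on the tool from outside, world axes, zero at the start; "torque": the same for the moment, N m; "finger_gap": finger opening in m.
Only numpy, scipy, OpenCV 4.12 (cv2) and the standard library are available. Lean on these libraries where they do the work, as an engineer would, in place of code of your own. Each camera call takes 0.05 s, during which the arm holds its last target.

## Task

Clear the blue-handled dressing stone off the flat sharpening wheel: set it down in the steel tray, on its stone sole, handle up. Only then start the wheel: twist the green switch clockwise to its stop, hold it there for about a second and let go so that it springs back. Do not turn the orange switch.

Things in the scene. Friction and masses are not known exactly. Their poses are not given: they have to be found in the camera images.
- dresser: Dressing stone, a loose bar 90 x 26 x 38 mm (about 0.16 kg): red-brown stone sole 12 mm thick, 90 x 26 mm, with a blue plastic handle block 74 x 26 x 26 mm on it. It starts flat on the grey round wheel (200 mm across, top 120 mm above the table) of a green machine 240 mm square. Origin: centre of its underside; x along its length, z up through the handle.
- tray_in (a point): Steel tray fixed on the table, outside 220 x 160 x 34 mm, walls and floor 4 mm. The point is the centre of its inner floor, 4 mm above the table (inside 212 x 152 mm, walls rise 30 mm from the floor); x along the 220 mm side, z up. Empty at the start.
- start_knob (a joint): Turn of the green switch, rad: 0 at rest, grows clockwise seen from above, stop at 1.05 (60 degrees). A spring always turns it back to 0; it takes about 0.04 N m to leave rest and 0.15 N m to hold at the stop.
- start_knob_grip (a point): Grip of the green switch: an upright bar 44 mm long, 14 mm thick, 32 mm high, on a green disc 44 mm across, on top of a grey box 90 x 80 x 60 mm fixed on the table. The point lies on the vertical turning axis, 7 mm below the bar's top and 23 mm above the disc's top face, about 95 mm above the table; x along the bar's length, y across its thickness, z up; the frame turns with the bar.
- reverse_knob (a joint): Turn of the orange switch (reverse), rad: same box, size and spring as the green one; 0 at rest, to be left alone. The two boxes stand one nearer and one farther on the robot's right, in either order, their axes at least 110 mm apart.

How it is judged:
On the way, in this order (a step that is already met when the one before it is completed fails the run):
1. the dressing stone stands in the tray, let go (x of dresser in the frame of tray_in between -0.105 and 0.105 m and y of dresser in the frame of tray_in between -0.075 and 0.075 m and z of dresser in the frame of tray_in between -0.01 and 0.012 m and angle between dresser's own z axis and vertical below 0.2 rad and contact force between dresser and the fingers below 0.1 N), for 0.2 s.
2. the green switch is held at its stop (within 9 degrees) for half a second (value of joint start_knob above 0.9 rad), for 0.5 s.
3. the green switch has sprung back (value of joint start_knob below 0.12 rad), for 0.2 s.
At the end, for the whole second after the job is handed in: The dressing stone lies at rest on the tray's floor, whole inside the walls, handle up (within 11 degrees); the green switch is back at rest (within 7 degrees) after it was held at its stop; the orange switch is at rest (x of dresser in the frame of tray_in between -0.105 and 0.105 m and y of dresser in the frame of tray_in between -0.075 and 0.075 m and z of dresser in the frame of tray_in between -0.01 and 0.012 m and angle between dresser's own z axis and vertical below 0.2 rad and linear speed of dresser below 0.02 m/s and value of joint each of start_knob, reverse_knob below 0.12 rad); the robot touches nothing.
It fails at once if the green switch is turned more than 23 degrees while the dressing stone is not in the tray (value of joint start_knob above 0.4 rad and not (x of dresser in the frame of tray_in between -0.105 and 0.105 m and y of dresser in the frame of tray_in between -0.075 and 0.075 m and z of dresser in the frame of tray_in between -0.01 and 0.012 m and angle between dresser's own z axis and vertical below 0.2 rad)).
It fails at once if the orange switch is turned by more than 17 degrees (value of joint reverse_knob above 0.3 rad).
It fails at once if the dressing stone is let fall into the tray from more than 60 mm (horizontal distance between dresser and tray_in below 0.12 m and z of dresser in the frame of tray_in above 0.06 m and contact force between dresser and the fingers below 0.05 N).
It also fails if it takes over 54 s, if anything falls off the work surface, if the arm or the gripper's body presses on something with over 40 N, if the wrist force passes 120 N, or if a joint passes its speed limit or range.

## Working session

There is one attempt and no reset: what is moved stays moved. The work goes in short steps, Python scripts to look and compute and a tool call to move; the robot and the scene stay as the last step left them, time stands still between calls to the robot, and variables do not carry over. Pictures are saved under pics/ and viewed, and the job is handed in when it is done.

Besides the shell and the picture viewer there is one more tool, called after "Emit:" by a JSON object that holds its "fn" and its "kwargs", one argument or row to a line. step_arm: Moves the arm, as the interface text tells. Its arguments: {"type":"object","properties":{"moves":{"type":"array","items":{"type":"array","items":{"type":"number"}}},"grip_force":{"type":"number"}},"required":["moves"]}

```bash
mkdir -p pics; ls; python3 - <<'E'
from cell import arm, eyes
import cv2,numpy as np
s=arm.read_state()
for k,v in s.items(): print(k,np.round(v,3))
for n in ("scene","side","wrist"):
    c=eyes.read_camera(n); cv2.imwrite(f"pics/{n}0.png",c["pixels"][:,:,::-1]); print(n,c["fx"],c["fy"],c["cx"],c["cy"]);print(np.round(c["world_from_camera"],3))
E
```

```text
pics
clock 0.0
q [-1.332  0.492  1.559 -0.     1.092 -0.106]
joint_vel [ 0.002  0.     0.001 -0.001  0.001  0.   ]
joint_torque [ 2.0000e-03 -6.1843e+01 -2.6159e+01  0.0000e+00  4.0000e-03 -0.0000e+00]
ee_pos [ 0.211 -0.588  0.404]
orientation [-0.121 -0.697 -0.122  0.697]
contact_force [-0.174  0.819 -0.394]
torque [-0.005 -0.005  0.023]
finger_gap 0.085
scene 482.8851355516537 482.8851355516537 329.46943371772693 190.3988317170381
[[-0.141  0.802 -0.58   1.101]
 [ 0.99   0.116 -0.081  0.098]
 [ 0.002 -0.585 -0.811  0.924]
 [ 0.     0.     0.     1.   ]]
side 414.5345220300302 414.5345220300302 313.2855097006987 195.56517429672923
[[-0.996 -0.055  0.07   0.478]
 [-0.089  0.693 -0.715  0.681]
 [-0.009 -0.719 -0.695  0.739]
 [ 0.     0.     0.     1.   ]]
wrist 309.70691628693146 309.70691628693146 320.6625534841129 199.3414308250797
[[ 0.339 -0.892 -0.298  0.289]
 [-0.941 -0.321 -0.106 -0.56 ]
 [-0.001  0.317 -0.949  0.373]
 [ 0.     0.     0.     1.   ]]
```

View pics/scene0.png

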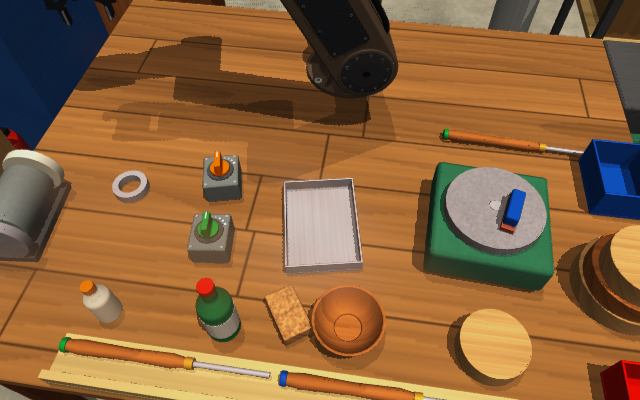

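View pics/side0.png

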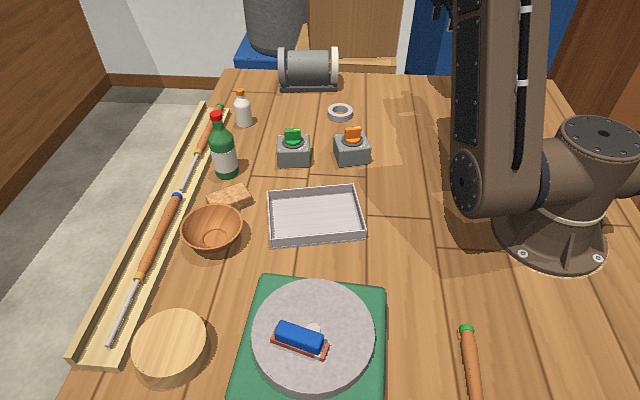

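View pics/wrist0.png

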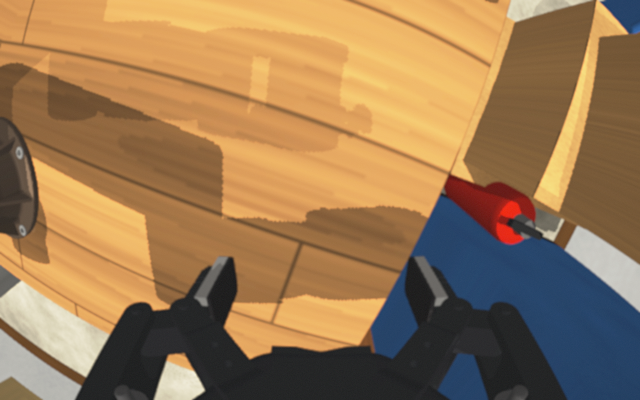

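The scene view shows the dresser at about (513,208), the tray at (322,225), the green switch at (208,228) and the orange one at (219,168). The side view agrees: dresser (300,337), green (292,138), orange (352,134). I'll zoom in to measure them.

```bash
cat > h.py <<'E'
from cell import arm, eyes
import cv2,numpy as np
def cam(n): return eyes.read_camera(n)
def ray(c,u,v):
    T=np.array(c["world_from_camera"])
    d=np.array([(u-c["cx"])/c["fx"],(v-c["cy"])/c["fy"],1.]); return T[:3,3],T[:3,:3]@d
def onz(c,u,v,z):
    o,d=ray(c,u,v); return o+d*(z-o[2])/d[2]
def proj(c,P):
    T=np.array(c["world_from_camera"]); p=(np.atleast_2d(P)-T[:3,3])@T[:3,:3]
    return np.c_[c["fx"]*p[:,0]/p[:,2]+c["cx"],c["fy"]*p[:,1]/p[:,2]+c["cy"]]
def projw(c,P):
    T=np.array(c["world_from_camera"]); p=(np.atleast_2d(P)-T[:3,3])@T[:3,:3]
    rr=np.hypot(p[:,0],p[:,1]); th=np.arctan2(rr,p[:,2]); k=c["fx"]*th/np.maximum(rr,1e-9)
    return np.c_[k*p[:,0]+c["cx"],k*p[:,1]+c["cy"]]
def crop(c,x0,y0,x1,y1,s,fn):
    cv2.imwrite(fn,cv2.resize(c["pixels"][y0:y1,x0:x1,::-1],None,fx=s,fy=s,interpolation=cv2.INTER_CUBIC))
def box(c4,l,w,z0,z1,yaw):
    x,y=c4;R=np.array([[np.cos(yaw),-np.sin(yaw)],[np.sin(yaw),np.cos(yaw)]])
    return [np.r_[np.array([x,y])+R@[a*l/2,b*w/2],z] for z in(z0,z1) for a,b in((1,1),(1,-1),(-1,-1),(-1,1))]
E
python3 - <<'E'
from h import *
c=cam("scene"); s=cam("side")
crop(c,420,150,560,290,4,"pics/sd.png")
crop(s,225,270,395,400,4,"pics/ss.png")
crop(c,180,140,260,270,4.5,"pics/kd.png")
crop(s,265,115,385,175,6,"pics/ks.png")
# color blobs
for n,k in(("scene",c),("side",s)):
    hsv=cv2.cvtColor(k["pixels"],cv2.COLOR_RGB2HSV)
    win={"scene":{"dr":(420,150,560,290),"kn":(180,140,260,270)},"side":{"dr":(225,270,395,400),"kn":(265,115,385,175)}}[n]
    for nm,w,lo,hi in(("blue","dr",(105,120,40),(125,255,255)),("green","kn",(50,150,60),(75,255,255)),("orange","kn",(8,180,120),(18,255,255))):
        x0,y0,x1,y1=win[w]; m=cv2.inRange(hsv,lo,hi)[y0:y1,x0:x1]
        yy,xx=np.nonzero(m); print(n,nm,len(xx),xx.mean()+x0,yy.mean()+y0, cv2.minAreaRect(np.c_[xx+x0,yy+y0].astype(np.float32)))
E
```

```text
scene blue 529 514.1701323251418 207.3421550094518 ((514.3295288085938, 207.3137664794922), (15.255702018737793, 36.185455322265625), 15.5241117477417)
scene green 193 207.75647668393782 224.98445595854923 ((207.5, 224.0), (24.0, 19.0), 90.0)
scene orange 933 212.3290460878885 177.04394426580922 ((219.85546875, 203.0979461669922), (126.98700714111328, 79.50104522705078), 87.87889862060547)
side blue 1016 298.71259842519686 336.8877952755905 ((298.58758544921875, 336.7591247558594), (49.467308044433594, 21.358938217163086), 19.98310661315918)
side green 170 292.08235294117645 136.58235294117648 ((292.5, 137.0), (16.0, 15.0), 90.0)
side orange 228 352.0921052631579 134.81140350877195 ((352.5, 135.0), (16.0, 15.0), 90.0)
```

View pics/sd.png

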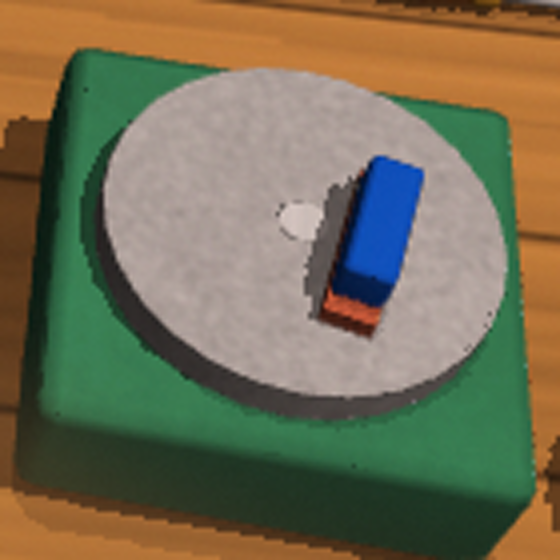

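View pics/ss.png

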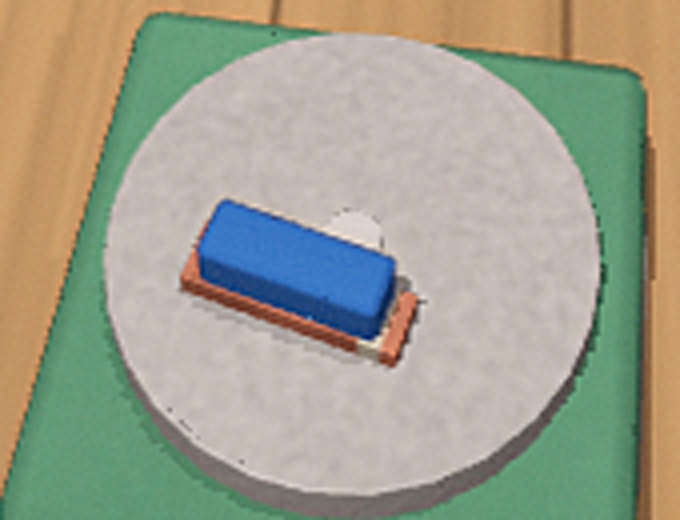

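View pics/kd.png

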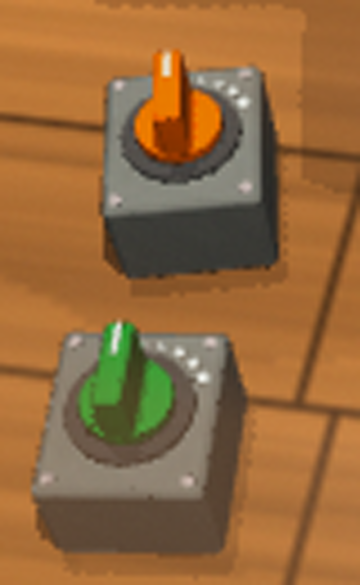

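View pics/ks.png

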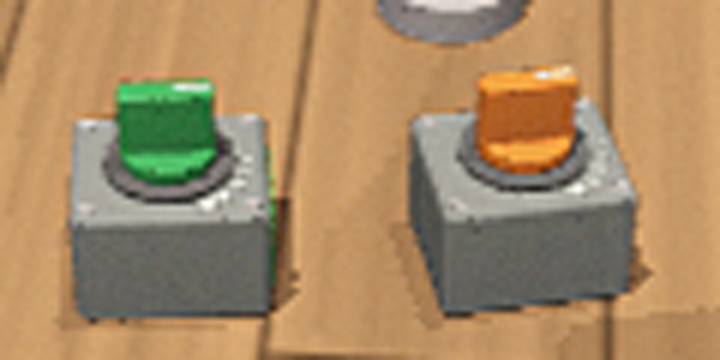

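```bash
cat > fit.py <<'E'
from h import *
from scipy.optimize import minimize
def mask_of(c,win,f):
    x0,y0,x1,y1=win; m=np.zeros(c["pixels"].shape[:2],bool)
    h=cv2.cvtColor(c["pixels"],cv2.COLOR_RGB2HSV).astype(int); m[y0:y1,x0:x1]=f(h)[y0:y1,x0:x1]; return m
def render(c,parts,S=4,pr=proj):
    H,W=c["pixels"].shape[:2]; im=np.zeros((H*S,W*S),np.uint8)
    for P in parts:
        q=pr(c,np.array(P)); hull=cv2.convexHull(((q+.5)*S*16).astype(np.float32)).astype(np.int32)
        cv2.fillConvexPoly(im,hull,255,shift=4)
    return cv2.resize(im,(W,H),interpolation=cv2.INTER_AREA)/255.
def disc(xy,r,z0,z1):
    t=np.linspace(0,2*np.pi,40); return [np.array([xy[0]+r*np.cos(a),xy[1]+r*np.sin(a),z]) for z in(z0,z1) for a in t]
def fit(cams,masks,parts,x0,sc=(0.006,0.006,0.15),pr=proj):
    def cost(p): return sum(np.abs(render(c,parts(p),pr=pr)-m).sum()/m.sum() for c,m in zip(cams,masks))
    best=None
    for k in (1,-.7,.4):
        sim=np.array([x0]+[np.array(x0)+k*np.eye(len(x0))[i]*sc[i] for i in range(len(x0))])
        r=minimize(cost,x0,method="Nelder-Mead",options=dict(initial_simplex=sim,maxiter=150,xatol=1e-4,fatol=1e-4))
        if best is None or r.fun<best.fun: best=r
        x0=best.x
    return best
E
cat > run1.py <<'E'
from fit import *
c=cam("scene"); s=cam("side"); C=[c,s]
print("dresser guess",onz(c,514,207,.15),onz(s,298.7,337,.15))
print("green guess",onz(c,207,225,.09),onz(s,292,137,.09),"orange",onz(s,352,135,.09))
blue=lambda h:(h[...,0]>100)&(h[...,0]<130)&(h[...,1]>120)
M=[mask_of(c,(470,170,560,250),blue),mask_of(s,(260,300,350,375),blue)]
g=onz(c,514,207,.15)
for y0 in(0.2,):
    r=fit(C,M,lambda p:[box(p[:2],.074,.026,.132,.158,p[2])],[g[0],g[1],y0]); print("dresser",r.x,r.fun)
for i in(0,1): print(" single",fit([C[i]],[M[i]],lambda p:[box(p[:2],.074,.026,.132,.158,p[2])],list(r.x)).x)
f=lambda p:[disc(p[:2],.022,.060,.070),box(p[:2],.044,.014,.070,.102,p[2])]
for nm,fn,w in (("green",lambda h:(h[...,0]>45)&(h[...,0]<85)&(h[...,1]>140),((190,205,228,245),(280,124,304,149))),("orange",lambda h:(h[...,0]>3)&(h[...,0]<22)&(h[...,1]>205),((207,148,233,180),(340,122,365,146)))):
    M=[mask_of(c,w[0],fn),mask_of(s,w[1],fn)]; print(nm,M[0].sum(),M[1].sum())
    cv2.imwrite(f"pics/m_{nm}.png",np.hstack([cv2.resize(np.uint8(M[0][140:250,180:260])*255,None,fx=4,fy=4),cv2.resize(np.uint8(M[1][100:210,265:385])*255,None,fx=4,fy=4)]))
    g=onz(s,*[(292,137),(352,135)][nm=="orange"],.085)
    r=fit(C,M,f,[g[0],g[1],0.]); print(nm,r.x,r.fun)
    for i in(0,1): print(" single",fit([C[i]],[M[i]],f,list(r.x)).x)
# tray rim z=.034 corners
for q in((284,180),(355,179),(362,263),(285,272)): print("tray scene",onz(c,*q,.034))
for q in((266,190),(356,184),(366,236),(270,246)): print("tray side",onz(s,*q,.034))
E
python3 run1.py
```

```text
dresser guess [0.5361096  0.37891024 0.15      ] [0.53184625 0.38300607 0.15      ]
green guess [ 0.62580728 -0.21833045  0.09      ] [ 0.61912008 -0.20383383  0.09      ] orange [ 0.46159118 -0.22482592  0.09      ]
dresser [ 0.53171713  0.38045195 -0.31748713] 0.33740683949932815
 single [ 0.53216987  0.38047259 -0.3138748 ]
 single [ 0.53232486  0.37968193 -0.31810307]
green 214 213
green [ 0.62077128 -0.22295455  0.1824689 ] 1.567115674315885
 single [ 0.61839078 -0.22318407  0.30629793]
 single [ 0.62294534 -0.22857306  0.18163066]
orange 303 67
orange [ 0.45990644 -0.24584678  0.00924568] 3.8425391968520817
 single [ 0.45827727 -0.24383025  0.35580745]
 single [ 0.46060863 -0.24908747 -0.04028876]
tray scene [ 0.45054836 -0.09889221  0.034     ]
tray scene [0.42425813 0.06300177 0.034     ]
tray scene [0.63712868 0.10112968 0.034     ]
tray scene [ 0.67951917 -0.05116703  0.034     ]
tray side [ 0.66790457 -0.05490382  0.034     ]
tray side [ 0.44556554 -0.09464052  0.034     ]
tray side [0.42086197 0.07484452 0.034     ]
tray side [0.62884297 0.12029411 0.034     ]
```

```bash
python3 - <<'E'
from h import *
c=cam("scene");crop(c,270,165,380,285,5,"pics/tr.png")
E
cat > ov.py <<'E'
from fit import *
def ov(c,wins,parts,S,fn,pr=proj):
    x0,y0,x1,y1=wins; im=cv2.resize(c["pixels"][y0:y1,x0:x1,::-1],None,fx=S,fy=S,interpolation=cv2.INTER_CUBIC)
    for P,col in parts:
        q=(pr(c,np.array(P))-[x0,y0]+.5)*S; q=q.astype(int)
        if len(q)==8:
            for a,b in((0,1),(1,2),(2,3),(3,0),(4,5),(5,6),(6,7),(7,4),(0,4),(1,5),(2,6),(3,7)): cv2.line(im,tuple(map(int,q[a])),tuple(map(int,q[b])),col,1,cv2.LINE_AA)
        else:
            n=len(q)//2
            cv2.polylines(im,[q[:n].reshape(-1,1,2),q[n:].reshape(-1,1,2)],True,col,1,cv2.LINE_AA)
    return im
E
python3 - <<'E'
from ov import *
c=cam("scene"); s=cam("side")
p=[(box((.5317,.3805),.074,.026,.132,.158,-.317),(0,255,255)),(box((.5317,.3805),.090,.026,.120,.132,-.317),(255,255,0))]
g=[0.6208,-.223,.18]
k=[(disc(g,.022,.060,.070),(0,0,255)),(box(g,.044,.014,.070,.102,g[2]),(255,255,255)),(box(g,.09,.08,.0,.06,g[2]),(255,255,0))]
def cat(a,b):
    h=max(a.shape[0],b.shape[0]); z=lambda i:cv2.copyMakeBorder(i,0,h-i.shape[0],0,0,cv2.BORDER_CONSTANT); return np.hstack([z(a),z(b)])
cv2.imwrite("pics/o1.png",cat(ov(c,(470,170,560,250),p,4,0),ov(s,(260,300,350,375),p,4,0)))
cv2.imwrite("pics/o2.png",cat(ov(c,(180,140,260,270),k,4.5,0),ov(s,(265,115,325,175),k,6,0)))
E
```

```text
Traceback (most recent call last):
  File "h.py", line 19, in box
    x,y=c4;R=np.array([[np.cos(yaw),-np.sin(yaw)],[np.sin(yaw),np.cos(yaw)]])
    ^^^
ValueError: too many values to unpack (expected 2)
```

View pics/tr.png

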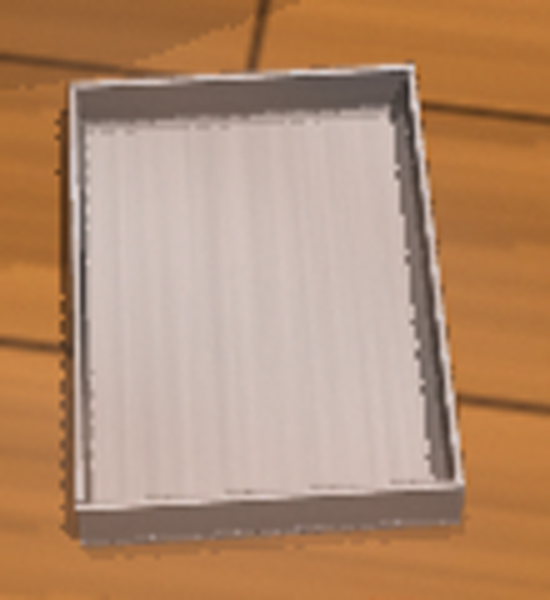

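```bash
sed -i 's/x,y=c4;/x,y=c4[:2];/' h.py; python3 - <<'E'
from ov import *
c=cam("scene"); s=cam("side")
p=[(box((.5317,.3805),.074,.026,.132,.158,-.317),(0,255,255)),(box((.5317,.3805),.090,.026,.120,.132,-.317),(255,255,0))]
g=[0.6208,-.223,.18]
k=[(disc(g,.022,.060,.070),(0,0,255)),(box(g,.044,.014,.070,.102,g[2]),(255,255,255)),(box(g,.09,.08,.0,.06,g[2]),(255,255,0))]
def cat(a,b):
    h=max(a.shape[0],b.shape[0]); z=lambda i:cv2.copyMakeBorder(i,0,h-i.shape[0],0,0,cv2.BORDER_CONSTANT); return np.hstack([z(a),z(b)])
cv2.imwrite("pics/o1.png",cat(ov(c,(470,170,560,250),p,4,0),ov(s,(260,300,350,375),p,4,0)))
cv2.imwrite("pics/o2.png",cat(ov(c,(180,140,260,270),k,4.5,0),ov(s,(265,115,325,175),k,6,0)))
q=np.array([onz(c,*q,.034) for q in((284,181.4),(352.8,178.4),(362.6,262),(285.4,266.4))]); print(q.round(3),q.mean(0)); 
for i in range(4): d=q[(i+1)%4]-q[i];print(np.hypot(*d[:2]),np.arctan2(d[1],d[0]))
E
```

```text
[[ 0.455 -0.098  0.034]
 [ 0.423  0.058  0.034]
 [ 0.635  0.102  0.034]
 [ 0.667 -0.053  0.034]] [0.54487805 0.00224466 0.034     ]
0.1589737962511705 1.7687440847528528
0.21602705047091797 0.20675506575016447
0.15826902591907865 -1.3647159480391144
0.21732150446989332 -2.9316228028773237
```

View pics/o1.png

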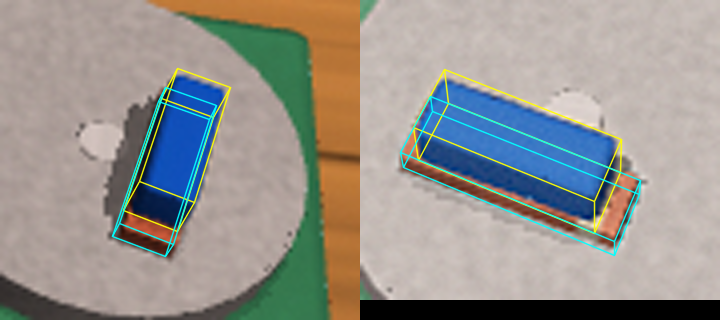

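View pics/o2.png

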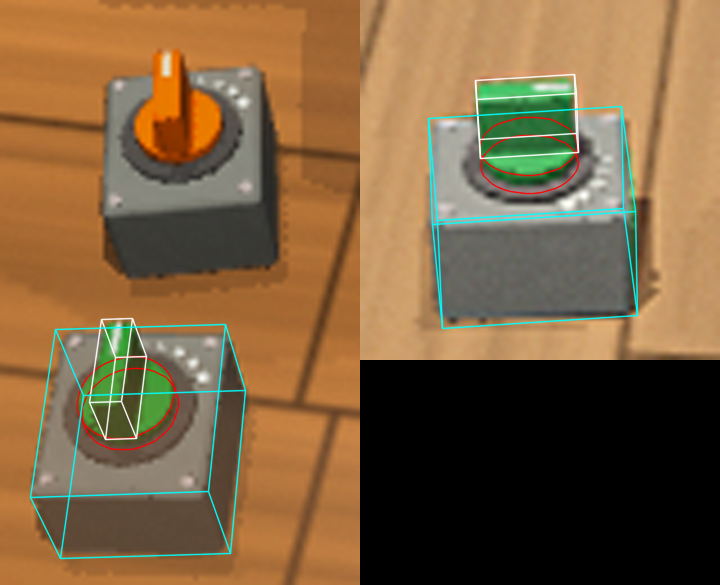

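```bash
python3 - <<'E'
from ov import *
c=cam("scene"); s=cam("side")
blue=lambda h:(h[...,0]>100)&(h[...,0]<130)&(h[...,1]>120)
M=[mask_of(c,(470,170,560,250),blue),mask_of(s,(260,300,350,375),blue)]
for k,m in zip((c,s),M):
    r=render(k,[box((.5317,.3805),.074,.026,.132,.158,-.317)]); print(m.sum(),r.sum(),(np.abs(r-m)).sum(), [a.mean() for a in np.nonzero(m)],[np.average(a,weights=r[np.nonzero(r)]) for a in np.nonzero(r)])
# free fit incl z and size scale
par=lambda p:[box(p[:2],.074*p[4],.026*p[4],p[3]-.013*p[4],p[3]+.013*p[4],p[2])]
for z in (-.32,-.2,-.4):
  r=fit([c,s],M,par,[.5317,.3805,z,.145,.95],sc=(.006,.006,.15,.01,.1)); print(r.x,r.fun)
E
```

```text
531 604.1882352941177 80.70196078431373 [np.float64(207.35781544256122), np.float64(514.1355932203389)] [np.float64(207.0781602928577), np.float64(514.0231975491341)]
1015 1212.1607843137256 197.41176470588235 [np.float64(336.89261083743844), np.float64(298.70049261083744)] [np.float64(337.2636258051576), np.float64(299.4016518872473)]
[ 0.53255426  0.38055842 -0.28062785  0.14573911  0.92365468] 0.11274795209336413
[ 0.53254596  0.38055028 -0.2772165   0.14575616  0.92297002] 0.11380784848519576
[ 0.53277097  0.38048572 -0.27745041  0.14571102  0.92523128] 0.11286544671768312
```

```bash
cat >> h.py <<'E'
from scipy.spatial.transform import Rotation as Rn
def pose():
    s=arm.read_state(); w,x,y,z=s["orientation"]; R=Rn.from_quat([x,y,z,w]); m=R.as_matrix()
    return s,R,np.array(s["ee_pos"]),np.degrees(np.arctan2(m[1,1],m[0,1]))
def status():
    s,R,p,jy=pose(); m=R.as_matrix()
    print("t",s["clock"],"tcp mm",(p*1000).round(1),"grasp pt mm",((p+m[:,0]*.155)*1000).round(1),"toolx",m[:,0].round(3),"jaw yaw deg",round(jy,2),"q",np.round(s["q"],2),"F",np.round(s["contact_force"],1),"gap",round(s["finger_gap"],4))
E
python3 -c "
from h import *
status()"
python3 - <<'E'
from fit import *
c=cam("scene"); s=cam("side"); C=[c,s]
f=lambda p:[disc(p[:2],.022*p[3],.060,.070),box(p[:2],.044*p[3],.014*p[3],.070,.102,p[2])]
for nm,fn,w in (("green",lambda h:(h[...,0]>45)&(h[...,0]<85)&(h[...,1]>140),((190,205,222,245),(280,124,304,149))),):
    M=[mask_of(c,w[0],fn),mask_of(s,w[1],fn)]
    cv2.imwrite(f"pics/m_{nm}.png",np.hstack([cv2.resize(np.uint8(M[0][190:250,180:240])*255,None,fx=4,fy=4),cv2.resize(np.uint8(M[1][110:170,265:325])*255,None,fx=4,fy=4)]))
    for y in(0.,.3,-.3):
        r=fit(C,M,f,[.62,-.223,y,.95],sc=(.006,.006,.15,.1)); print(nm,r.x,r.fun)
E
```

```text
t 0.7 tcp mm [ 211.3 -588.2  404.7] grasp pt mm [ 211.3 -588.2  249.7] toolx [-0. -0. -1.] jaw yaw deg -70.24 q [-1.33  0.49  1.56 -0.    1.09 -0.11] F [-0.2 -0.1  0.6] gap 0.0856
green [ 0.61852556 -0.22209116  0.26094445  0.75435812] 1.110040816947014
green [ 0.61855001 -0.22200518  0.26278638  0.76509474] 1.1100242638296651
green [ 0.61835527 -0.22211565  0.27595239  0.74220342] 1.1093444036528337
```

View pics/m_green.png

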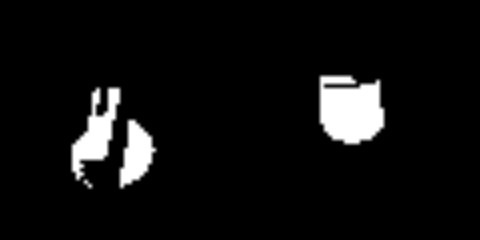

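Emit:
{"fn": "step_arm", "kwargs": {
  "moves": [
    [34.3, 17.6, 0, 0, 0, 1, -1],
    [34.3, 17.6, 0, 0, 0, 1, -1],
    [34.3, 17.6, 0, 0, 0, 1, -1],
    [34.3, 17.6, 0, 0, 0, 1, -1],
    [34.3, 17.6, 0, 0, 0, 1, -1]
  ],
  "grip_force": 40
}}

```text
clock: 1.22
ee_pos: [0.3841, -0.4992, 0.4048]
orientation: [0.271, 0.653, 0.27, -0.653]
contact_force: [0.6, -1.2, -1.2]
finger_gap: 0.0855
```

Emit:
{"fn": "step_arm", "kwargs": {
  "moves": [
    [27.5, 27.3, 0, 0, 0, 1, -1],
    [27.5, 27.3, 0, 0, 0, 1, -1],
    [27.5, 27.3, 0, 0, 0, 1, -1],
    [27.5, 27.3, 0, 0, 0, 1, -1],
    [27.5, 27.3, 0, 0, 0, 1, -1]
  ]
}}

```text
clock: 1.63
ee_pos: [0.5214, -0.3621, 0.4048]
orientation: [0.406, 0.579, 0.406, -0.579]
contact_force: [0.6, -1.0, -0.4]
finger_gap: 0.0854
```

```bash
python3 -c "
from h import *
status()
c=cam('wrist'); cv2.imwrite('pics/w1.png',c['pixels'][:,:,::-1]); import pickle; pickle.dump(c,open('w1.pkl','wb'))"
```

```text
t 1.6333 tcp mm [ 521.4 -362.1  404.8] grasp pt mm [ 521.4 -362.2  249.8] toolx [ 0. -0. -1.] jaw yaw deg -20.0 q [-0.71  0.5   1.53  0.    1.1  -0.36] F [ 0.6 -1.  -0.4] gap 0.0854
```

View pics/w1.png

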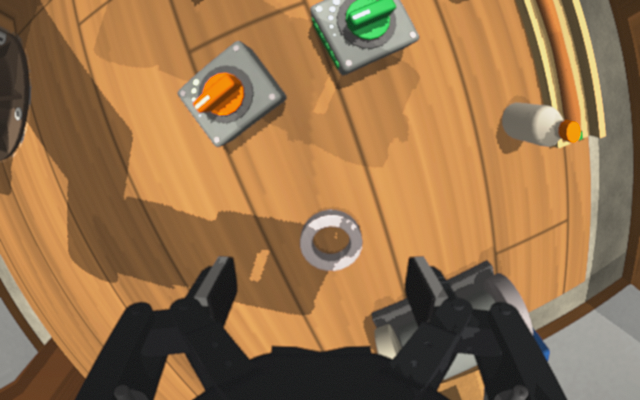

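The wrist view shows the orange switch at (220,95) and the green one at (370,17), both boxes clear. I'll carry on to the dresser.

Emit:
{"fn": "step_arm", "kwargs": {
  "moves": [
    [18.1, 34.6, 0, 0, 0, 1, -1],
    [18.1, 34.6, 0, 0, 0, 1, -1],
    [18.1, 34.6, 0, 0, 0, 1, -1],
    [18.1, 34.6, 0, 0, 0, 1, -1],
    [18.1, 34.6, 0, 0, 0, 1, -1]
  ]
}}

```text
clock: 2.1
ee_pos: [0.6113, -0.189, 0.4048]
orientation: [0.521, 0.478, 0.521, -0.478]
contact_force: [0.6, -0.1, -0.7]
finger_gap: 0.0856
```

Emit:
{"fn": "step_arm", "kwargs": {
  "moves": [
    [6.9, 38.5, 0, 0, 0, 1, -1],
    [6.9, 38.5, 0, 0, 0, 1, -1],
    [6.9, 38.5, 0, 0, 0, 1, -1],
    [6.9, 38.5, 0, 0, 0, 1, -1],
    [6.9, 38.5, 0, 0, 0, 1, -1]
  ]
}}

```text
clock: 2.52
ee_pos: [0.6453, 0.0037, 0.4048]
orientation: [0.612, 0.354, 0.612, -0.354]
contact_force: [-0.5, 0.3, -0.8]
finger_gap: 0.0852
```

Emit:
{"fn": "step_arm", "kwargs": {
  "moves": [
    [-5.2, 39, 0, 0, 0, 1, -1],
    [-5.2, 39, 0, 0, 0, 1, -1],
    [-5.2, 39, 0, 0, 0, 1, -1],
    [-5.2, 39, 0, 0, 0, 1, -1],
    [-5.2, 39, 0, 0, 0, 1, -1]
  ]
}}

```text
clock: 2.93
ee_pos: [0.6187, 0.1986, 0.4048]
orientation: [0.674, 0.213, 0.674, -0.213]
contact_force: [0.4, -0.2, 0.8]
finger_gap: 0.0854
```

Emit:
{"fn": "step_arm", "kwargs": {
  "moves": [
    [-17.2, 36.3, 0, 0, 0, 0.8, -1],
    [-17.2, 36.3, 0, 0, 0, 0.8, -1],
    [-17.2, 36.3, 0, 0, 0, 0.8, -1],
    [-17.2, 36.3, 0, 0, 0, 0.8, -1],
    [-17.2, 36.3, 0, 0, 0, 0.8, -1]
  ]
}}

```text
clock: 3.35
ee_pos: [0.5322, 0.3799, 0.4048]
orientation: [0.701, 0.093, 0.701, -0.093]
contact_force: [1.0, 0.2, -0.9]
finger_gap: 0.0858
```

```bash
python3 -c "
from h import *
status()
c=cam('wrist'); cv2.imwrite('pics/w2.png',c['pixels'][:,:,::-1]); import pickle; pickle.dump(c,open('w2.pkl','wb'))
status()"
```

```text
t 3.35 tcp mm [532.2 379.9 404.8] grasp pt mm [532.2 379.9 249.8] toolx [ 0.  0. -1.] jaw yaw deg 74.95 q [ 0.52  0.53  1.48  0.    1.13 -0.79] F [ 1.   0.2 -0.9] gap 0.0858
t 3.4 tcp mm [529.1 385.2 404.8] grasp pt mm [529.  385.5 249.8] toolx [-0.001  0.002 -1.   ] jaw yaw deg 75.45 q [ 0.53  0.53  1.48  0.    1.13 -0.79] F [-3.9  3.  -0.8] gap 0.0856
```

View pics/w2.png

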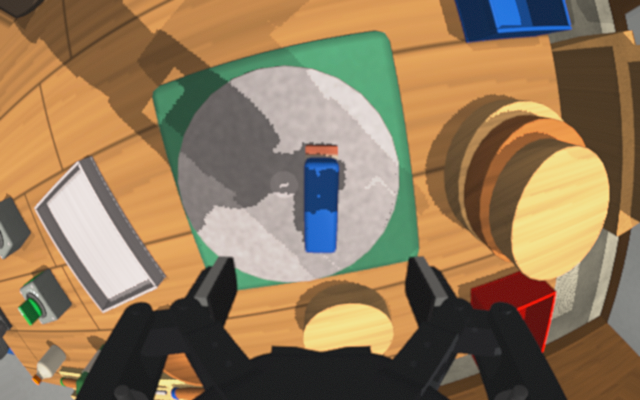

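The wrist view shows the handle running from (322,160) to (320,250), almost centred between the jaws. I'll let the arm settle, then refine the pose.

```bash
cat > fd.py <<'E'
from ov import *
def fitdress(n, x0):
    c=cam("wrist"); c=cam("wrist"); status()
    blue=lambda h:(h[...,0]>100)&(h[...,0]<130)&(h[...,1]>120)
    u=projw(c,[[x0[0],x0[1],.15]])[0].astype(int)
    m=mask_of(c,(u[0]-60,max(0,u[1]-70),u[0]+60,u[1]+70),blue)
    par=lambda p:[box(p[:2],.074*p[3],.026*p[3],.132,.158,p[2])]
    r=fit([c],[m],par,list(x0)+[.95],sc=(.006,.006,.15,.1),pr=projw); print("dresser",r.x,r.fun, "yaw deg",np.degrees(r.x[2]))
    p=[(box(r.x[:2],.074,.026,.132,.158,r.x[2]),(0,255,255)),(box(r.x[:2],.090,.026,.120,.132,r.x[2]),(255,255,0))]
    cv2.imwrite(n,ov(c,(220,100,420,300),p,3,0,pr=projw))
E
python3 -c "
from fd import *
fitdress('pics/w3.png',[.5325,.3805,-.28])"
```

```text
t 3.5 tcp mm [531.8 380.7 404.7] grasp pt mm [531.8 380.7 249.7] toolx [ 0.  0. -1.] jaw yaw deg 75.0 q [ 0.52  0.53  1.48  0.    1.13 -0.79] F [ 0.  -0.2 -0.3] gap 0.0852
dresser [ 0.53179274  0.37998566 -0.27503103  0.93110236] 0.030889674157084004 yaw deg -15.758117395560939
```

View pics/w3.png

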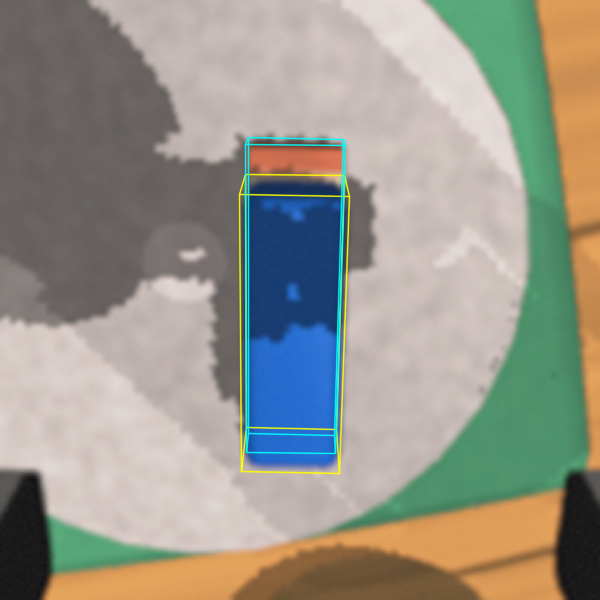

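Emit:
{"fn": "step_arm", "kwargs": {
  "moves": [
    [0, -0.7, -25, 0, 0, -0.15, -1],
    [0, 0, -25, 0, 0, 0, -1],
    [0, 0, -25, 0, 0, 0, -1],
    [0, 0, -18, 0, 0, 0, -1],
    [0, 0, -10.8, 0, 0, 0, -1]
  ]
}}

```text
clock: 3.92
ee_pos: [0.5337, 0.3764, 0.2987]
orientation: [0.699, 0.098, 0.701, -0.1]
contact_force: [-0.4, -0.3, -0.3]
finger_gap: 0.0852
```

Emit:
{"fn": "step_arm", "kwargs": {
  "moves": [
    [0, 0, 0, 0, 0, 0, 1],
    [0, 0, 0, 0, 0, 0, 1],
    [0, 0, 0, 0, 0, 0, 1],
    [0, 0, 0, 0, 0, 0, 1],
    [0, 0, 0, 0, 0, 0, 1]
  ]
}}

```text
clock: 4.33
ee_pos: [0.5334, 0.3776, 0.3021]
orientation: [0.701, 0.099, 0.7, -0.098]
contact_force: [-0.8, -3.4, 16.5]
finger_gap: 0.0254
```

Emit:
{"fn": "step_arm", "kwargs": {
  "moves": [
    [0, 0, 0, 0, 0, 0, 1],
    [0, 0, 0, 0, 0, 0, 1],
    [0, 0, 0, 0, 0, 0, 1],
    [0, 0, 0, 0, 0, 0, 1]
  ]
}}

```text
clock: 4.67
ee_pos: [0.5334, 0.3777, 0.3023]
orientation: [0.701, 0.099, 0.7, -0.098]
contact_force: [-0.0, -0.7, 6.5]
finger_gap: 0.0254
```

```bash
python3 -c "
from h import *
status()
c=cam('wrist'); cv2.imwrite('pics/w4.png',c['pixels'][:,:,::-1])"
```

```text
t 4.6667 tcp mm [533.4 377.7 302.3] grasp pt mm [533.7 377.8 147.3] toolx [ 0.002  0.001 -1.   ] jaw yaw deg 74.01 q [ 0.52  0.64  1.59 -0.    0.92 -0.78] F [-0.  -0.7  6.5] gap 0.0254
```

View pics/w4.png

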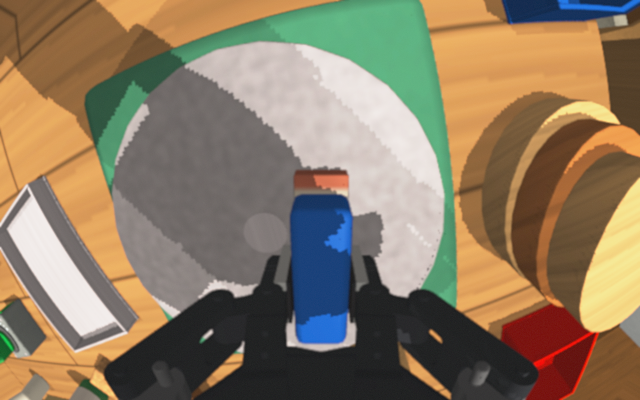

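Gripped: the gap is 25.4 mm and the handle is square between the pads. I'll lift it and carry it to the tray.

Emit:
{"fn": "step_arm", "kwargs": {
  "moves": [
    [0, 0, 12, 0, 0, 0, 1],
    [0, 0, 25, 0, 0, 0, 1],
    [0, 0, 25, 0, 0, 0, 1],
    [2, -20, 8, 0, 0, 0.5, 1],
    [1, -35, 0, 0, 0, 0.5, 1]
  ]
}}

```text
clock: 5.13
ee_pos: [0.536, 0.3242, 0.3742]
orientation: [0.706, 0.067, 0.702, -0.065]
contact_force: [0.4, -0.4, -1.9]
finger_gap: 0.0255
```

Emit:
{"fn": "step_arm", "kwargs": {
  "moves": [
    [1, -38, 0, 0, 0, 0.5, 1],
    [1, -38, 0, 0, 0, 0.5, 1],
    [1, -38, 0, 0, 0, 0.5, 1],
    [1, -38, 0, 0, 0, 0.5, 1],
    [1, -38, 0, 0, 0, 0.5, 1]
  ]
}}

```text
clock: 5.55
ee_pos: [0.5408, 0.131, 0.3719]
orientation: [0.707, -0.01, 0.707, 0.01]
contact_force: [0.7, 0.0, -0.9]
finger_gap: 0.0253
```

```bash
python3 -c "
from h import *
status()
c=cam('wrist'); cv2.imwrite('pics/w5.png',c['pixels'][:,:,::-1])
status()
import pickle; pickle.dump(c,open('w5.pkl','wb'))"
```

```text
t 5.55 tcp mm [540.8 131.  371.9] grasp pt mm [540.9 131.  216.9] toolx [ 0.001  0.    -1.   ] jaw yaw deg 91.65 q [ 0.12  0.43  1.77  0.    0.94 -1.48] F [ 0.7  0.  -0.9] gap 0.0253
t 5.6 tcp mm [541.2 126.  371.8] grasp pt mm [541.2 125.8 216.8] toolx [ 0.    -0.001 -1.   ] jaw yaw deg 91.71 q [ 0.11  0.43  1.77 -0.    0.94 -1.49] F [ 3.1 -5.5 -0.3] gap 0.0257
```

View pics/w5.png

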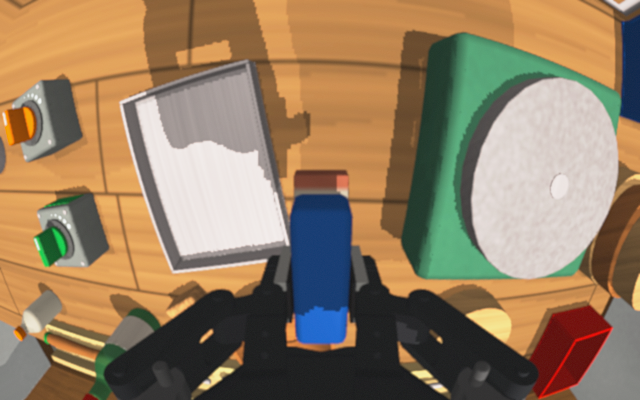

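The stone hangs level in the grip, and the wheel is clear. Next I move above the tray.

Emit:
{"fn": "step_arm", "kwargs": {
  "moves": [
    [1, -35, 0, 0, 0, 0.5, 1],
    [1, -35, 0, 0, 0, 0.5, 1],
    [1, -30, -10, 0, 0, 0.5, 1],
    [1, -20, -20, 0, 0, 0.5, 1],
    [0, -6, -30, 0, 0, 0, 1]
  ]
}}

```text
clock: 6.02
ee_pos: [0.5457, 0.0039, 0.313]
orientation: [0.705, -0.072, 0.702, 0.071]
contact_force: [1.8, -0.3, -1.3]
finger_gap: 0.0254
```

Emit:
{"fn": "step_arm", "kwargs": {
  "moves": [
    [0, 0, -35, 0, 0, 0, 1],
    [0, 0, -30, 0, 0, 0, 1],
    [0, 0, -15, 0, 0, 0, 1],
    [0, 0, 0, 0, 0, 0, 1]
  ]
}}

```text
clock: 6.35
ee_pos: [0.5449, 0.0066, 0.2285]
orientation: [0.702, -0.07, 0.705, 0.071]
contact_force: [-0.5, 0.0, -1.6]
finger_gap: 0.0256
```

```bash
python3 -c "
from h import *
status()
c=cam('side'); crop(c,220,120,420,300,4,'pics/s6.png')
status()"
```

```text
t 6.35 tcp mm [544.9   6.6 228.5] grasp pt mm [544.1   6.7  73.5] toolx [-0.005  0.001 -1.   ] jaw yaw deg 101.49 q [-0.11  0.62  1.91  0.    0.61 -1.88] F [-0.5  0.  -1.6] gap 0.0256
t 6.4 tcp mm [545.3   6.6 230.4] grasp pt mm [544.9   6.7  75.4] toolx [-0.002  0.    -1.   ] jaw yaw deg 101.5 q [-0.11  0.62  1.91  0.    0.61 -1.88] F [ 1.2 -0.6 -1.3] gap 0.0254
```

View pics/s6.png

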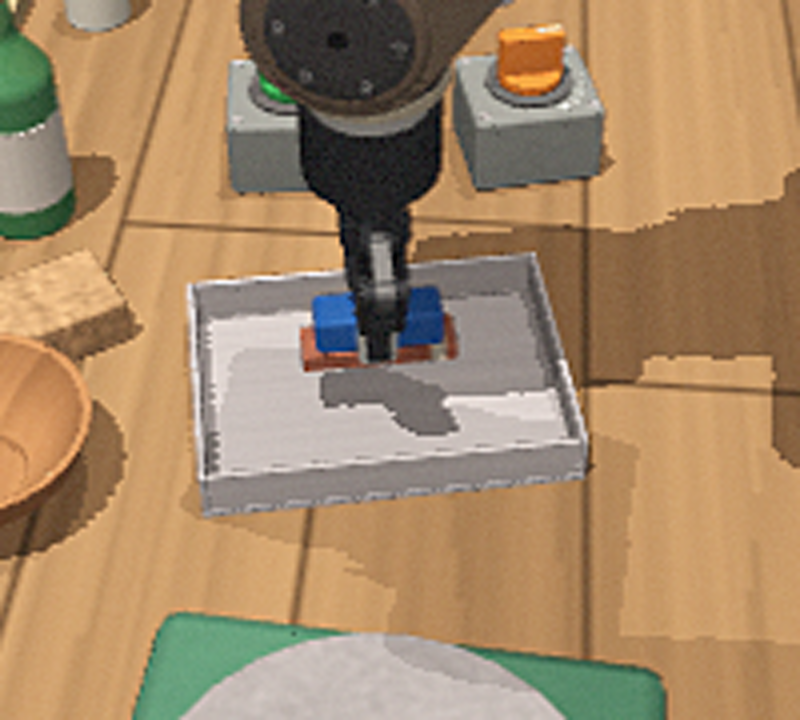

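The stone is over the middle of the tray, level and aligned with it. I'll lower it.

Emit:
{"fn": "step_arm", "kwargs": {
  "moves": [
    [0, -2, -15, 0, 0, 0, 1],
    [0, -2, -13, 0, 0, 0, 1],
    [0, 0, -8, 0, 0, 0, 1],
    [0, 0, -4, 0, 0, 0, 1],
    [0, 0, 0, 0, 0, 0, 1]
  ]
}}

```text
clock: 6.82
ee_pos: [0.5455, 0.0027, 0.1913]
orientation: [0.704, -0.071, 0.703, 0.071]
contact_force: [0.7, 0.2, -0.7]
finger_gap: 0.0253
```

Emit:
{"fn": "step_arm", "kwargs": {
  "moves": [
    [0, 0, -2, 0, 0, 0, 1],
    [0, 0, -2, 0, 0, 0, 1],
    [0, 0, 0, 0, 0, 0, 1]
  ]
}}

```text
clock: 7.07
ee_pos: [0.5453, 0.0027, 0.1872]
orientation: [0.704, -0.071, 0.703, 0.071]
contact_force: [0.1, 0.7, -1.2]
finger_gap: 0.0254
```

```bash
python3 -c "
from h import *
status()"
```

```text
t 7.0667 tcp mm [545.3   2.7 187.2] grasp pt mm [545.4   2.7  32.2] toolx [ 0.001  0.    -1.   ] jaw yaw deg 101.51 q [-0.12  0.69  1.93  0.    0.52 -1.89] F [ 0.1  0.7 -1.2] gap 0.0254
```

Emit:
{"fn": "step_arm", "kwargs": {
  "moves": [
    [0, 0, -0.8, 0, 0, 0, 1],
    [0, 0, 0, 0, 0, 0, 1],
    [0, 0, 0, 0, 0, 0, -0.2],
    [0, 0, 0, 0, 0, 0, -0.2],
    [0, 0, 0, 0, 0, 0, -0.2]
  ]
}}

```text
clock: 7.48
ee_pos: [0.5453, 0.0026, 0.1862]
orientation: [0.704, -0.071, 0.703, 0.071]
contact_force: [-0.7, -0.9, 0.5]
finger_gap: 0.0514
```

Emit:
{"fn": "step_arm", "kwargs": {
  "moves": [
    [0, 0, 0, 0, 0, 0, -0.2],
    [0, 0, 0, 0, 0, 0, -0.2],
    [0, 0, 0, 0, 0, 0, -0.2],
    [0, 0, 0, 0, 0, 0, -0.2]
  ]
}}

```text
clock: 7.82
ee_pos: [0.5453, 0.0026, 0.1861]
orientation: [0.704, -0.071, 0.704, 0.071]
contact_force: [-0.5, 0.1, 1.0]
finger_gap: 0.0514
```

```bash
python3 -c "
from h import *
status()
c=cam('side'); crop(c,220,120,420,300,4,'pics/s7.png')"
```

```text
t 7.8167 tcp mm [545.3   2.6 186.1] grasp pt mm [545.3   2.6  31.1] toolx [ 0.  0. -1.] jaw yaw deg 101.51 q [-0.12  0.7   1.93  0.    0.51 -1.89] F [-0.5  0.1  1. ] gap 0.0514
```

View pics/s7.png

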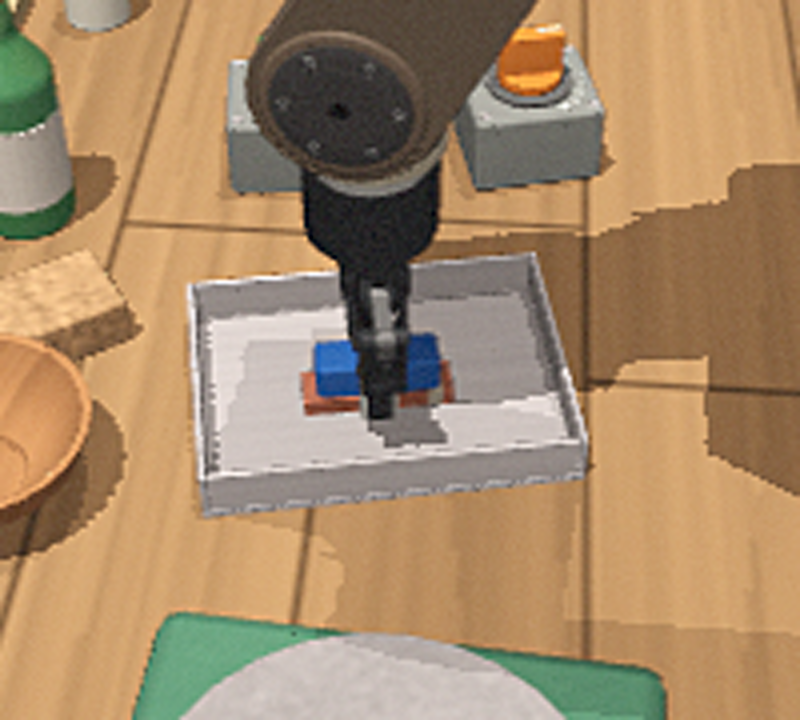

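The stone is released and stands flat in the tray. I'll lift straight up, then move over the green switch.

Emit:
{"fn": "step_arm", "kwargs": {
  "moves": [
    [0, 0, 25, 0, 0, 0, -0.2],
    [0, 0, 40, 0, 0, 0, -0.2],
    [0, 0, 40, 0, 0, 0, -0.2],
    [0, 0, 40, 0, 0, 0, -0.2],
    [10, -20, 25, 0, 0, 0, -0.2]
  ]
}}

```text
clock: 8.28
ee_pos: [0.5543, -0.0156, 0.36]
orientation: [0.704, -0.072, 0.703, 0.072]
contact_force: [0.6, -0.0, 0.3]
finger_gap: 0.0511
```

Emit:
{"fn": "step_arm", "kwargs": {
  "moves": [
    [13, -38, 0, 0, 0, 0, -1],
    [13, -38, 0, 0, 0, 0, -1],
    [13, -38, 0, 0, 0, 0, -1],
    [13, -38, 0, 0, 0, 0, -1],
    [13, -38, 0, 0, 0, 0, -1]
  ]
}}

```text
clock: 8.7
ee_pos: [0.6205, -0.2093, 0.3563]
orientation: [0.704, -0.071, 0.704, 0.071]
contact_force: [1.0, 0.4, -0.2]
finger_gap: 0.0855
```

Emit:
{"fn": "step_arm", "kwargs": {
  "moves": [
    [0, -10, 0, 0, 0, 0, -1],
    [0, 0, 0, 0, 0, 0, -1],
    [0, 0, 0, 0, 0, 0, -1]
  ]
}}

```text
clock: 8.95
ee_pos: [0.6199, -0.2176, 0.3556]
orientation: [0.703, -0.07, 0.704, 0.071]
contact_force: [-0.4, 0.5, -0.1]
finger_gap: 0.0852
```

```bash
python3 -c "
from h import *
status()
c=cam('wrist'); cv2.imwrite('pics/w8.png',c['pixels'][:,:,::-1])
import pickle; pickle.dump(c,open('w8.pkl','wb'))
status()
print(projw(c,[[.62,-.223,.095]]))
c=cam('scene'); crop(c,240,130,400,290,3.5,'pics/c8.png')"
```

```text
t 8.95 tcp mm [ 619.9 -217.6  355.6] grasp pt mm [ 619.8 -217.5  200.6] toolx [-0.001  0.001 -1.   ] jaw yaw deg 101.44 q [-0.44  0.58  1.53  0.    1.03 -2.21] F [-0.4  0.5 -0.1] gap 0.0852
t 9.0 tcp mm [ 620.  -216.7  355.8] grasp pt mm [ 619.8 -216.6  200.8] toolx [-0.001  0.001 -1.   ] jaw yaw deg 101.5 q [-0.44  0.58  1.53  0.    1.03 -2.21] F [-0.1 -0.4 -0.4] gap 0.0855
[[313.57438335 203.61316253]]
```

View pics/w8.png

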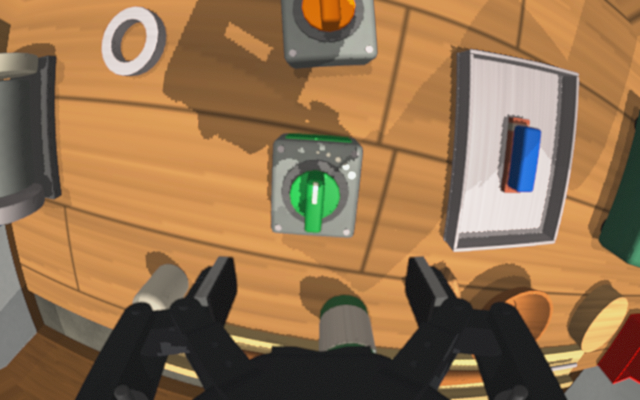

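View pics/c8.png

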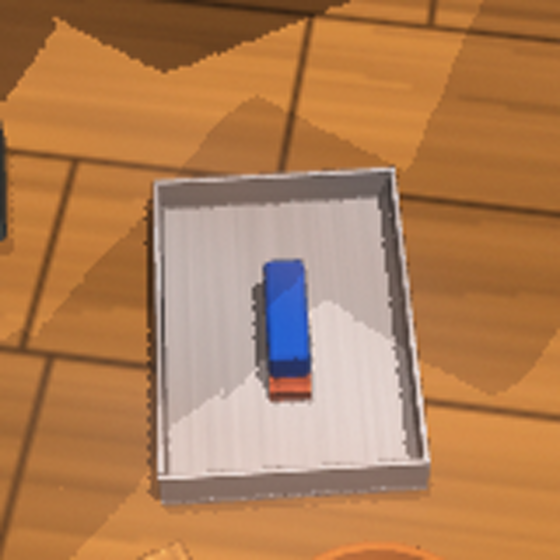

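The stone sits inside the tray, sole down. The wrist view shows the green bar at about (314,200), slightly turned relative to the jaws, so I'll fit its pose.

```bash
cat > fk.py <<'E'
from ov import *
import pickle
c=pickle.load(open('w8.pkl','rb'))
fn=lambda h:(h[...,0]>45)&(h[...,0]<85)&(h[...,1]>100)
m=mask_of(c,(280,160,350,240),fn)
f=lambda p:[disc(p[:2],.022*p[3],.060,.070),box(p[:2],.044*p[3],.014*p[3],.070,.102,p[2])]
for y in(0.1,.3):
    r=fit([c],[m],f,[.62,-.223,y,.95],sc=(.006,.006,.15,.1),pr=projw); print(r.x,r.fun,np.degrees(r.x[2]))
# other thresholds: bright bar
g=r.x
k=[(disc(g,.022,.060,.070),(0,0,255)),(box(g,.044,.014,.070,.102,g[2]),(255,255,255)),(box(g,.09,.08,.0,.06,g[2]),(255,255,0))]
cv2.imwrite("pics/k8.png",np.hstack([ov(c,(260,120,370,250),k,4,0,pr=projw),cv2.resize(np.dstack([np.uint8(m[120:250,260:370])*255]*3),None,fx=3.0,fy=4)]))
cs=cam('scene')
print("bottle base",onz(cs,221,335,0),"neck top",onz(cs,205,285,.16))
E
python3 fk.py
```

```text
[ 0.62166121 -0.22272096  0.15717765  0.95840425] 0.12272753877670471 9.005615702484432
[ 0.62164206 -0.22274832  0.17632734  0.95954536] 0.12238805970149254 10.102812137479164
bottle base [ 0.81298588 -0.15354775  0.        ] neck top [ 0.78265223 -0.16049841  0.16      ]
```

View pics/k8.png

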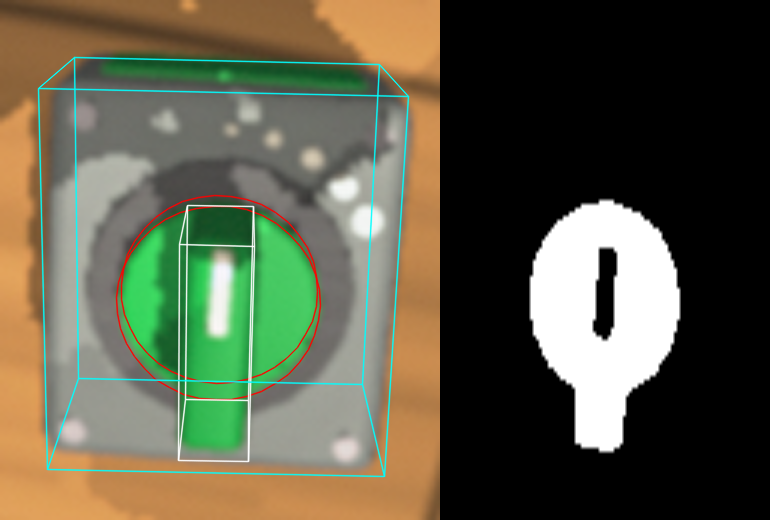

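```bash
python3 - <<'E'
from h import *
import pickle
c=pickle.load(open('w8.pkl','rb'))
T=np.array(c["world_from_camera"])
def onzw(u,v,z):
    x,y=u-c["cx"],v-c["cy"]; r=np.hypot(x,y); th=r/c["fx"]; d=T[:3,:3]@np.array([np.sin(th)*x/r,np.sin(th)*y/r,np.cos(th)]); return T[:3,3]+d*(z-T[2,3])/d[2]
f=lambda a,b,z:onzw(260+(a+.5)/4-.5,120+(b+.5)/4-.5,z)
for n,a,b,z in(("white",(222,258),(218,332),.102),("right edge",(253,250),(243,440),.102),("left",(190,260),(183,435),.102),("boxbot",(74,432),(346,450),.06)):
    p,q=f(*a,z),f(*b,z); d=q-p; print(n,p.round(4),q.round(4),np.degrees(np.arctan2(d[1],d[0])))
E
```

```text
white [ 0.6023 -0.2251  0.102 ] [ 0.6167 -0.2231  0.102 ] 8.177573016548152
right edge [ 0.5996 -0.2198  0.102 ] [ 0.6377 -0.214   0.102 ] 8.693046491393817
left [ 0.6038 -0.2309  0.102 ] [ 0.639  -0.2257  0.102 ] 8.428270975625312
boxbot [ 0.6622 -0.2494  0.06  ] [ 0.6539 -0.186   0.06  ] 97.40497205005897
```

The bar's yaw is about 8.4° and its axis about (620, -222.5) mm, so the jaw yaw should be 98.4°. I'll turn the jaws and go down.

Emit:
{"fn": "step_arm", "kwargs": {
  "moves": [
    [0, -5.8, -10, 0, 0, -0.62, -1],
    [0, 0, -25, 0, 0, 0, -1],
    [0, 0, -20, 0, 0, 0, -1],
    [0, 0, 0, 0, 0, 0, -1],
    [0, 0, 0, 0, 0, 0, -1]
  ],
  "grip_force": 60
}}

```text
clock: 9.52
ee_pos: [0.6204, -0.2222, 0.301]
orientation: [0.705, -0.052, 0.706, 0.053]
contact_force: [0.3, 0.0, 0.9]
finger_gap: 0.0855
```

```bash
python3 -c "
from h import *
c=cam('wrist'); cv2.imwrite('pics/w9.png',c['pixels'][:,:,::-1])
status()
print(projw(c,[[.62,-.2225,.102]]),projw(c,[[.62,-.2225,.07]]))
c=cam('side'); crop(c,220,60,400,200,4,'pics/s9.png')"
```

```text
t 9.5667 tcp mm [ 620.6 -222.5  302.1] grasp pt mm [ 620.7 -222.5  147.1] toolx [ 0.001 -0.    -1.   ] jaw yaw deg 98.47 q [-0.44  0.65  1.57  0.    0.93 -2.16] F [-0.1 -0.7  0.4] gap 0.0856
[[319.83290279 238.66092997]] [[319.89903411 218.65249788]]
```

View pics/w9.png

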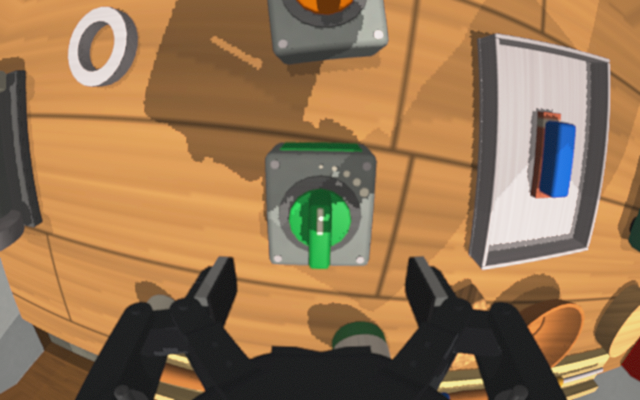

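View pics/s9.png

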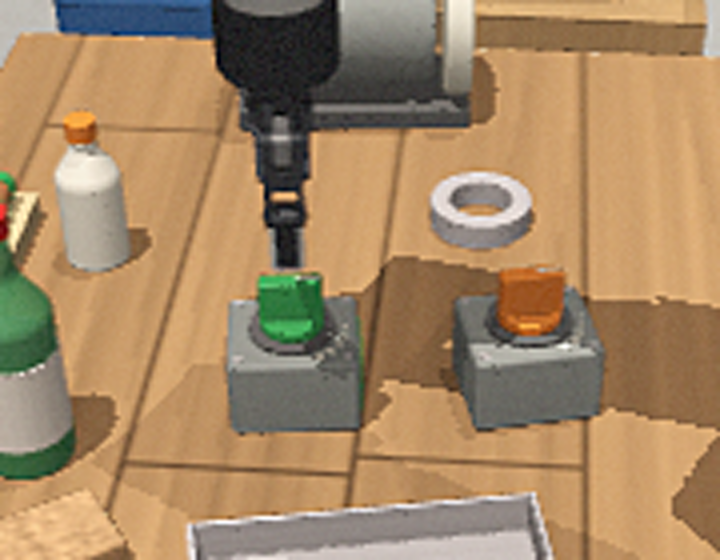

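The bar is upright in the image at column 320, centred between the jaws. I'll descend and grip it.

Emit:
{"fn": "step_arm", "kwargs": {
  "moves": [
    [0, 0, -20, 0, 0, 0, -1],
    [0, 0, -20, 0, 0, 0, -1],
    [0, 0, -9.5, 0, 0, 0, -1],
    [0, 0, 0, 0, 0, 0, -1],
    [0, 0, 0, 0, 0, 0, 0.3]
  ]
}}

```text
clock: 10.03
ee_pos: [0.6205, -0.2232, 0.2525]
orientation: [0.705, -0.052, 0.705, 0.052]
contact_force: [0.3, -0.1, 0.6]
finger_gap: 0.0753
```

Emit:
{"fn": "step_arm", "kwargs": {
  "moves": [
    [0, 0, 0, 0, 0, 0, 1],
    [0, 0, 0, 0, 0, 0, 1],
    [0, 0, 0, 0, 0, 0, 1],
    [0, 0, 0, 0, 0, 0, 1],
    [0, 0, 0, 0, 0, 0, 1]
  ]
}}

```text
clock: 10.45
ee_pos: [0.6203, -0.2231, 0.2521]
orientation: [0.705, -0.052, 0.705, 0.052]
contact_force: [-3.4, 11.3, 25.4]
finger_gap: 0.0131
```

```bash
python3 -c "
from h import *
status(); print(arm.read_state()['torque'])
c=cam('wrist'); cv2.imwrite('pics/w10.png',c['pixels'][:,:,::-1])"
```

```text
t 10.45 tcp mm [ 620.3 -223.1  252.1] grasp pt mm [ 620.4 -223.1   97.1] toolx [ 0.  0. -1.] jaw yaw deg 98.39 q [-0.45  0.71  1.6   0.    0.83 -2.16] F [-3.4 11.3 25.4] gap 0.0131
[ 1.77021076  0.39369504 -0.52622908]
```

View pics/w10.png

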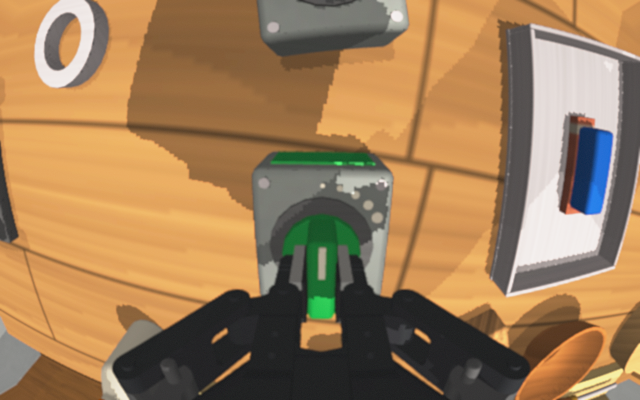

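Gripped: the gap is 13.1 mm, and the dresser is still in the tray. Now I twist clockwise.

Emit:
{"fn": "step_arm", "kwargs": {
  "moves": [
    [0, 0, 0, 0, 0, -0.4, 1],
    [0, 0, 0, 0, 0, -0.7, 1],
    [0, 0, 0, 0, 0, -0.8, 1],
    [0, 0, 0, 0, 0, -0.8, 1],
    [0, 0, 0, 0, 0, -0.8, 1]
  ]
}}

```text
clock: 10.92
ee_pos: [0.6203, -0.2229, 0.2523]
orientation: [0.705, 0.057, 0.705, -0.057]
contact_force: [-0.5, 2.0, 5.3]
finger_gap: 0.0131
```

```bash
python3 -c "
from h import *
status(); print(arm.read_state()['torque'])"
```

```text
t 10.9167 tcp mm [ 620.3 -222.9  252.3] grasp pt mm [ 620.3 -222.9   97.3] toolx [ 0.  0. -1.] jaw yaw deg 80.72 q [-0.45  0.71  1.6   0.    0.83 -1.85] F [-0.5  2.   5.3] gap 0.0131
[0.45888086 0.28125511 0.09958757]
```

Smooth so far, at 17.7° turned with low forces. Next I turn the rest of the way, to about 59.5°.

Emit:
{"fn": "step_arm", "kwargs": {
  "moves": [
    [0, 0, 0, 0, 0, -0.9, 1],
    [0, 0, 0, 0, 0, -0.9, 1],
    [0, 0, 0, 0, 0, -0.9, 1],
    [0, 0, 0, 0, 0, -0.9, 1],
    [0, 0, 0, 0, 0, -0.9, 1]
  ]
}}

```text
clock: 11.33
ee_pos: [0.6203, -0.2228, 0.2523]
orientation: [0.68, 0.194, 0.68, -0.194]
contact_force: [-0.6, 4.3, 4.7]
finger_gap: 0.013
```

Emit:
{"fn": "step_arm", "kwargs": {
  "moves": [
    [0, 0, 0, 0, 0, -0.9, 1],
    [0, 0, 0, 0, 0, -0.9, 1],
    [0, 0, 0, 0, 0, -0.9, 1],
    [0, 0, 0, 0, 0, -0.9, 1],
    [0, 0, 0, 0, 0, -0.3, 1]
  ]
}}

```text
clock: 11.75
ee_pos: [0.6203, -0.2228, 0.2523]
orientation: [0.637, 0.306, 0.637, -0.306]
contact_force: [-0.6, 4.2, 4.2]
finger_gap: 0.0129
```

```bash
python3 -c "
from h import *
status(); print(arm.read_state()['torque'])
c=cam('wrist'); cv2.imwrite('pics/w11.png',c['pixels'][:,:,::-1])
c=cam('scene'); crop(c,160,130,320,290,4,'pics/c11.png')
status()"
```

```text
t 11.75 tcp mm [ 620.3 -222.8  252.3] grasp pt mm [ 620.4 -222.7   97.3] toolx [ 0.  0. -1.] jaw yaw deg 38.67 q [-0.44  0.71  1.6   0.    0.83 -1.12] F [-0.6  4.2  4.2] gap 0.0129
[0.63960552 0.17131176 0.16517221]
t 11.85 tcp mm [ 620.3 -222.8  252.3] grasp pt mm [ 620.4 -222.7   97.3] toolx [ 0.  0. -1.] jaw yaw deg 38.85 q [-0.45  0.71  1.6   0.    0.83 -1.12] F [-1.8  4.2  5.6] gap 0.0127
```

View pics/w11.png

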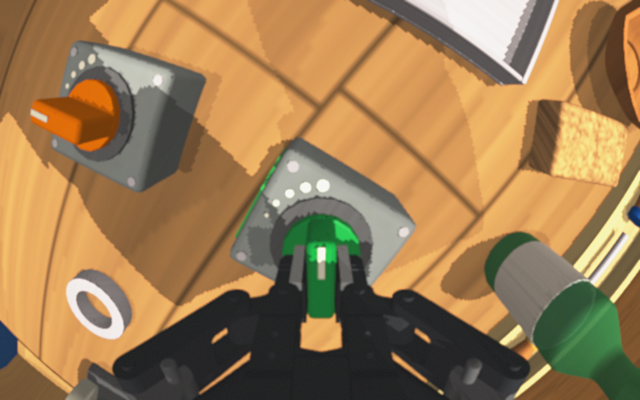

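The jaws and bar have turned 59.6° together, and the 0.165 N m moment fits the switch being at its stop. I'll hold it for a second and then let go.

Emit:
{"fn": "step_arm", "kwargs": {
  "moves": [
    [0, 0, 0, 0, 0, 0, 1],
    [0, 0, 0, 0, 0, 0, 1],
    [0, 0, 0, 0, 0, 0, 1],
    [0, 0, 0, 0, 0, 0, 1],
    [0, 0, 0, 0, 0, 0, 1]
  ]
}}

```text
clock: 12.27
ee_pos: [0.6203, -0.2228, 0.2522]
orientation: [0.638, 0.305, 0.638, -0.305]
contact_force: [-0.8, 4.4, 5.1]
finger_gap: 0.0127
```

Emit:
{"fn": "step_arm", "kwargs": {
  "moves": [
    [0, 0, 0, 0, 0, 0, 1],
    [0, 0, 0, 0, 0, 0, 1],
    [0, 0, 0, 0, 0, 0, 1],
    [0, 0, 0, 0, 0, 0, 1],
    [0, 0, 0, 0, 0, 0, 1]
  ]
}}

```text
clock: 12.68
ee_pos: [0.6203, -0.2228, 0.2523]
orientation: [0.638, 0.305, 0.638, -0.305]
contact_force: [-0.2, 2.5, 5.4]
finger_gap: 0.0129
```

Emit:
{"fn": "step_arm", "kwargs": {
  "moves": [
    [0, 0, 0, 0, 0, 0, -1],
    [0, 0, 0, 0, 0, 0, -1],
    [0, 0, 0, 0, 0, 0, -1],
    [0, 0, 0, 0, 0, 0, -1],
    [0, 0, 0, 0, 0, 0, -1]
  ]
}}

```text
clock: 13.1
ee_pos: [0.6203, -0.2234, 0.2516]
orientation: [0.638, 0.305, 0.638, -0.305]
contact_force: [-0.3, -0.5, -0.4]
finger_gap: 0.0725
```

Emit:
{"fn": "step_arm", "kwargs": {
  "moves": [
    [0, 0, 0, 0, 0, 0, -1],
    [0, 0, 0, 0, 0, 0, -1],
    [0, 0, 0, 0, 0, 0, -1]
  ]
}}

```text
clock: 13.35
ee_pos: [0.6203, -0.2233, 0.2516]
orientation: [0.638, 0.305, 0.638, -0.305]
contact_force: [-0.2, -0.0, 0.7]
finger_gap: 0.0856
```

```bash
python3 -c "
from h import *
status(); print(arm.read_state()['torque'])
c=cam('wrist'); cv2.imwrite('pics/w12.png',c['pixels'][:,:,::-1])"
```

```text
t 13.35 tcp mm [ 620.3 -223.3  251.6] grasp pt mm [ 620.3 -223.3   96.6] toolx [ 0. -0. -1.] jaw yaw deg 38.9 q [-0.45  0.71  1.6   0.    0.83 -1.12] F [-0.2 -0.   0.7] gap 0.0856
[ 0.04956132 -0.02239777 -0.05254213]
```

View pics/w12.png

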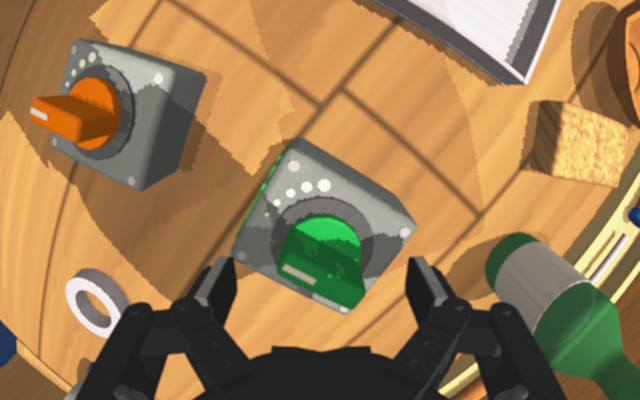

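The green bar has sprung back, lying about 60° across the open jaws and touching neither. I'll lift clear and check everything.

Emit:
{"fn": "step_arm", "kwargs": {
  "moves": [
    [0, 0, 15, 0, 0, 0, -1],
    [0, 0, 30, 0, 0, 0, -1],
    [0, 0, 40, 0, 0, 0, -1],
    [0, 0, 40, 0, 0, 0, -1],
    [0, 0, 25, 0, 0, 0, -1]
  ]
}}

```text
clock: 13.82
ee_pos: [0.6202, -0.2232, 0.4058]
orientation: [0.639, 0.305, 0.637, -0.305]
contact_force: [0.7, 0.3, 0.2]
finger_gap: 0.0858
```

Emit:
{"fn": "step_arm", "kwargs": {
  "moves": [
    [0, 0, 0, 0, 0, 0, -1],
    [0, 0, 0, 0, 0, 0, -1],
    [0, 0, 0, 0, 0, 0, -1],
    [0, 0, 0, 0, 0, 0, -1]
  ]
}}

```text
clock: 14.15
ee_pos: [0.6202, -0.2232, 0.4001]
orientation: [0.637, 0.305, 0.639, -0.305]
contact_force: [-0.1, 0.5, 0.5]
finger_gap: 0.0853
```

```bash
python3 -c "
from h import *
status()
c=cam('scene'); crop(c,160,120,400,290,3,'pics/c13.png')
c=cam('side'); crop(c,220,80,400,260,3,'pics/s13.png')
c=cam('wrist'); cv2.imwrite('pics/w13.png',c['pixels'][:,:,::-1])"
```

```text
t 14.15 tcp mm [ 620.2 -223.2  400.1] grasp pt mm [ 619.9 -223.   245.1] toolx [-0.002  0.001 -1.   ] jaw yaw deg 38.91 q [-0.45  0.54  1.47  0.    1.13 -1.12] F [-0.1  0.5  0.5] gap 0.0853
```

View pics/c13.png

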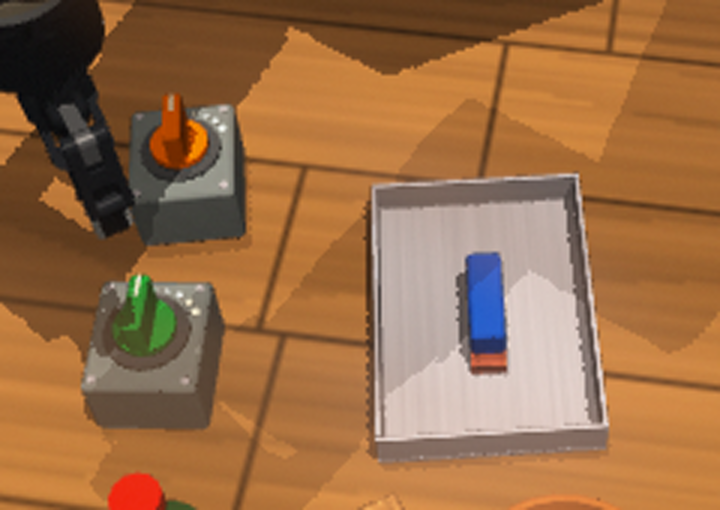

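View pics/s13.png

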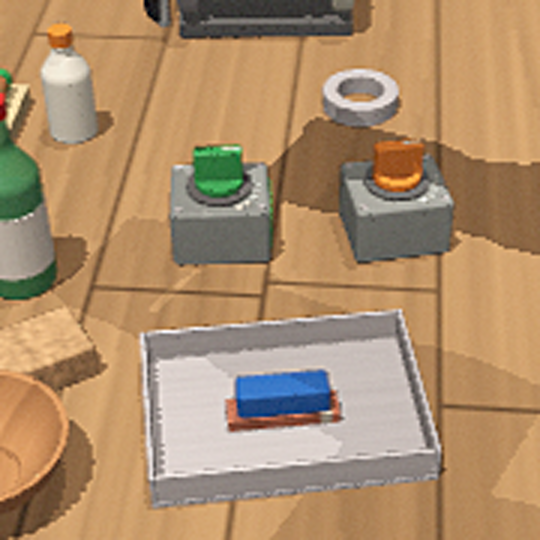

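View pics/w13.png

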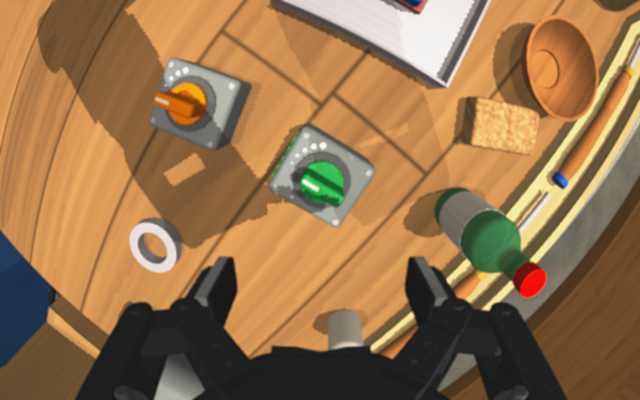

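The scene crop shows the stone upright on its sole in mid-tray at (487,310). The green bar at (140,310) and the orange bar at (175,130) both look as they did at the start, and the gripper is well clear. I'm handing in.

```bash
python3 -c "
from cell import workorder
print(workorder.sign_off())"
```

```text
the job is handed in; nothing more can be done
None
```

I cleared the dressing stone off the wheel into the steel tray, then worked the green switch. The job was handed in at about 14.3 s of the 54 s allowed; the sign-off reports no verdict.

- **Stone:** I let it go with its underside about on the tray floor. The final pictures show it in the middle of the tray, sole down and handle up.
- **Green switch:** I turned the bar 59.6° clockwise; the wrist moment there was about 0.165 N m, which fits the switch being at its stop. I held it for about 0.9 s and then opened the jaws. It sprang back, and in all three cameras it looks as it did at the start.
- **Orange switch:** I never touched it, and it looks the same as at the start.
- **Robot at hand-in:** the gripper was about 145 mm above the switch with only noise-level force readings, so it was touching nothing.

**Disagreements:**
- **Size:** My silhouette fits put the stone's handle at about 0.92–0.93 of its stated size, probably from rounded edges.
- **Switch pose:** My first fit of the green switch from the fixed cameras was poor, because the colour mask was incomplete. I took its pose from a wrist-camera view instead (bar turned 8.4° from the world x axis), and the grasp confirmed it.
- **Grip position:** At the first grasp the jaw centre was about 2 mm off the stone's fitted position, with no effect on the grip.

No check failed at the end.

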